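Find the line a bowed marble roundel rocks on and mark it with the brass weight

TASK

The white marble roundel on the dark surface plate has a bowed underside and rocks about one hidden line through its centre. With closed fingertips press lightly on its flat border to rock it, hold it tipped over for about a second to see which way it leans, and let it come back level; then mark the line it rocks on by standing the brass weight gently on the border (near the rim, fully on the stone) over that line, at either end, so that the loaded roundel stays level. Marble chips: never press hard, do not shove the roundel across the plate, and leave everything else where it is.

Things in the scene. Friction and masses are not known exactly. Their poses are not given: they have to be found in the camera images.
- roundel: White marble disc, 160 mm across, 0.7 kg, on the surface plate. Origin: centre of its underside; z up normal to its face; x, y tell nothing of the bow. Its flat border, 24 mm above the origin, runs from 30 to 80 mm from the centre; inside it a rosette stands up to 10 mm higher. Unseen beneath, a straight ridge 8 mm wide runs along a diameter in an unknown direction.
- roundel_top (a point): The middle of the same roundel, level with its border. Pressed with 1 N or more, well to one side of the ridge, it tips about 0.075 rad to a stop (the border sinks some 4 mm), and returns level when let go; over the ridge it hardly moves. Over 20 N it chips. A weight standing more than about 9 mm sideways of the ridge's middle keeps it tipped.
- plate: Dark steel surface plate, 260 x 260 x 40 mm, 12 kg, on the table; origin at the centre of its underside, top face 40 mm above it, z up.
- weight_center (a point): Brass weight, an upright cylinder 36 mm in diameter and 46 mm high with a small knob (16 mm across) on top up to 54 mm; 0.48 kg; stands on the table to the left or right of the plate. The point lies on its axis 25 mm above its base; z points up its axis.
- jar: Bystander: amber glass jar with black cap, 54 mm across, 60 mm high, on the table on the other side of the plate from the weight; origin at the centre of its base.
- hammer: Bystander: hammer lying on the table left of the plate, pointing away sideways, 200 mm long; origin under its middle.
- brush: Bystander: hand brush lying on the table right of the plate, pointing away sideways, 180 mm long; origin under its middle.
Mind the look-alikes: they are no part of the job. There is more than one size of the roundel; the job needs the middle-sized.

How it is judged:
By the outcome, as a careful person would: the job done as asked, in the order asked, and still so for the second after the job is handed in, with the robot touching nothing.
It also fails if it takes over 72 s, if anything falls off the work surface, if the arm or the gripper's body presses on something with over 40 N, if the wrist force passes 120 N, or if a joint passes its speed limit or range.

ROBOT

A 6-joint arm with a two-finger parallel gripper is mounted at the origin on the work surface. World frame = base frame: x ahead of the robot, y to its left, z up, the work surface at z = 0. Lengths are in mm, angles in rad, forces in N, time in s.
With the tool pointing down it reaches from about 275 to 750 mm from the base axis. Payload 10.2 kg.
Tool frame: the origin (TCP) lies at the very end of the fingers, on their centre line; the grasp point (between the pads) lies 19 mm behind it; z points along the fingers, x is the direction in which the jaws open and shut, and the axes are right-handed (so a half turn about z gives the same grasp; the last joint's range is limited). The gripper opens to 85 mm and grips with 20 to 120 N. Pads are 22 mm wide; open, the fingers measure 114 mm over their backs; the gripper's body (76 mm by 85 mm) begins 54 mm behind the grasp point. The pads swing forward as they close: fully open they stand 13 mm farther back than shut.
Start: joints at [-1.545, 0.313, 1.498, -0, 1.331, -0.223], TCP at [129.263, -508.844, 231.294] pointing down, gripper open.
Joint ranges: [-2.94, 2.94], [-0.97, 2.17], [0.19, 2.56], [-1.23, 4.37], [0.02, 3.11], [-2.88, 2.88]. Speed limits (rad/s): [2.39, 2.39, 3.01, 3.14, 3.14, 3.14].

INTERFACE

Orientations are given as a unit quaternion [w, x, y, z].
In Python, from rig import ctrl, cams gives the robot as it stands.
- The arm moves only by the tool play_rows, never from a script. Its argument "steps" is a list of rows, each a list of 2 entries, a list of its own where there are three numbers: the shift along the tool's x, y, z normalised to -1 to 1, where 1 is 0.75 m, then the turn, a rotation vector about the tool's x, y, z normalised to -1 to 1, where 1 is 45 degrees. A call has 1 to 20 rows; each row shifts and turns the commanded pose from where the row before left it, along the tool's axes as they then stand; what a row does not reach is not made up. A row lasts 1/10 s, in which the tool goes at most 50 mm and 8.59 degrees, less where a joint would pass 70% of its speed; a pose out of reach is approached as far as the arm can. A call with a number of a shift or a turn outside -1 to 1 is refused whole. A call with a gripper value outside its range is refused whole. "grip" is the closure, from 0 (fully open) to 1 (shut), set as the call begins (left out, the last holds). The fingers move at their own pace and stop on an object; "squeeze" is the grip in N (left out, the last holds). Time passes only in rows, so rows that do not move let the fingers close. It gives the time, the measured TCP pose, the force and the opening at its end, in the units of the state.
- ctrl.sense(): the state, without advancing time (a new reading comes with each control period).
- cams.capture(name): name is "scene" or "top"; returns the picture (400x640x3 uint8, red, green, blue); there is no depth.
- cams.camera_info(name): a dict with "fx", "fy", "cx", "cy" (pixels), "xyz" and "attitude" of the camera in the world. Camera axes: x right, y up, looking along -z (the intrinsics and any distortion apply to the point x, -y, -z); pixel columns grow to the right and rows downward; lengths in mm; the calibration is good to about 2 mm. A picture is of the moment at which its call begins. camera_info takes no time and is no camera call.
- ctrl.finish_job(): hands the job in, once; it reports no verdict.
Trained networks look in the newest picture that a camera, given by its name, has taken for a name from the list of things; names that differ only in an ending like _2 or _b are one class to them, and where a whole thing is asked for, a point or a joint stands for the part that bears it (a point fixed in the world has none). Each returns a list of dicts, best first, with "p" (0 to 1); they miss things now and then, are a little off and sometimes report something else, mostly with a low value. They report only what shows in the picture. A call takes as long as a camera call. They do not tell look-alikes from the thing itself.
- cams.search_frame(camera, thing): "rect" ([centre column, centre row, width, height] in pixels, round what is visible of it).
- cams.tip_of(camera, thing): "pixel" ([column, row] in pixels: a listed point, or the origin of a listed thing).
The state is a dict: "time_s": time; "joints": joint angles; "dq": joint speeds; "tau": joint torques, N m; "eef_pos": TCP position; "ee_rot": TCP orientation; "force": force on the tool from outside, world axes, zero at the start; "wrist_torque": the same for the moment, N m; "grip_width": opening from 0.0 (shut) to 1.0 (fully open).
Only numpy, scipy, OpenCV 4.12 (cv2) and the standard library are available. Lean on these libraries where they do the work, as an engineer would, in place of code of your own. Each camera call takes 0.05 s, during which the arm holds its last target.

## Working session

There is one attempt and no reset: what is moved stays moved. The work goes in short steps, Python scripts to look and compute and a tool call to move; the robot and the scene stay as the last step left them, time stands still between calls to the robot, and variables do not carry over. Pictures are saved under pics/ and viewed, and the job is handed in when it is done.

Besides the shell and the picture viewer there is one more tool, called as name(argument=value, ...) on one line, values as JSON. play_rows: Moves the arm, as the interface text tells. Its arguments: {"type":"object","properties":{"steps":{"type":"array"},"grip":{"type":"number"},"squeeze":{"type":"number"}},"required":["steps"]}

```bash
mkdir -p pics; ls; python3 - <<'E'
from rig import ctrl,cams
import cv2
for n in("scene","top"):
    im=cams.capture(n); cv2.imwrite(f"pics/{n}0.png",im[:,:,::-1]); print(n,cams.camera_info(n))
    for t in("roundel","roundel_top","plate","weight_center","jar"):
        print(t,[(x['p'],x['pixel']) for x in cams.tip_of(n,t)][:5])
print(ctrl.sense())
E
```

```text
pics
scene {'fx': 466.6034846778011, 'fy': 466.6034846778011, 'cx': 322.90298906314837, 'cy': 193.1240541166846, 'xyz': array([1308.1624369 ,  310.84324537,  647.99621367]), 'attitude': array([0.50093754, 0.29409702, 0.3932941 , 0.71266281])}
roundel [(0.9, [440.7, 198.8]), (0.76, [241.9, 179.8]), (0.23, [284.7, 246.3])]
roundel_top [(0.94, [437.0, 190.8]), (0.74, [240.7, 174.6]), (0.7, [289.6, 222.3]), (0.55, [449.5, 262.8])]
plate [(0.93, [284.3, 247.8])]
weight_center [(0.91, [450.5, 263.8])]
jar [(0.58, [183.4, 212.2])]
top {'fx': 488.42197049827206, 'fy': 488.42197049827206, 'cx': 311.83804395924, 'cy': 194.67957748293716, 'xyz': array([ 343.12304251,  -18.30453959, 1287.99729573]), 'attitude': array([ 0.71591262,  0.02976003, -0.02336512, -0.69716392])}
roundel [(0.6, [404.9, 250.5]), (0.57, [314.0, 155.5])]
roundel_top [(0.89, [317.3, 159.4]), (0.82, [411.1, 250.9]), (0.68, [202.8, 276.9])]
plate [(0.64, [315.7, 159.2])]
weight_center [(0.54, [185.3, 174.5])]
jar [(0.92, [429.2, 177.4])]
{'time_s': 0.6, 'joints': array([-1.54540509e+00,  3.12906098e-01,  1.49771115e+00, -2.32158919e-05,
        1.33101931e+00, -2.23376718e-01]), 'dq': array([-4.24731724e-04, -6.84601644e-05,  9.95046341e-04, -1.99350773e-03,
        3.52186264e-04,  9.07213343e-05]), 'tau': array([-4.10546927e-04, -4.12032938e+01, -2.59832507e+01, -1.21435919e-04,
        6.62853836e-04,  2.33350721e-05]), 'eef_pos': array([ 129.2544843 , -508.83572674,  231.28685053]), 'ee_rot': array([-9.83739430e-06,  7.89371702e-01, -6.13915561e-01, -2.26369603e-05]), 'force': array([1.35810556, 0.30644743, 0.52742318]), 'wrist_torque': array([-0.00308344, -0.00387073, -0.01698115]), 'grip_width': 1.0003191319948932}
```

View pics/scene0.png

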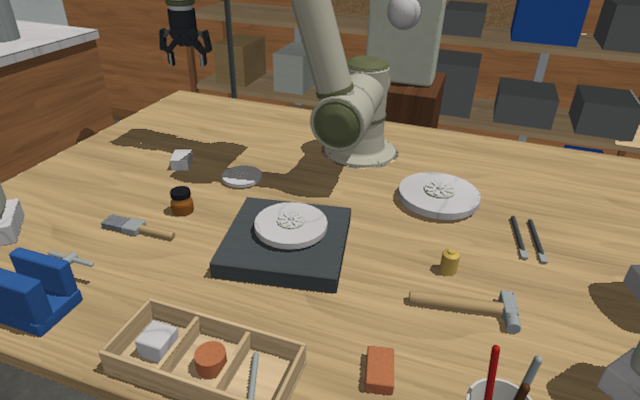

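View pics/top0.png

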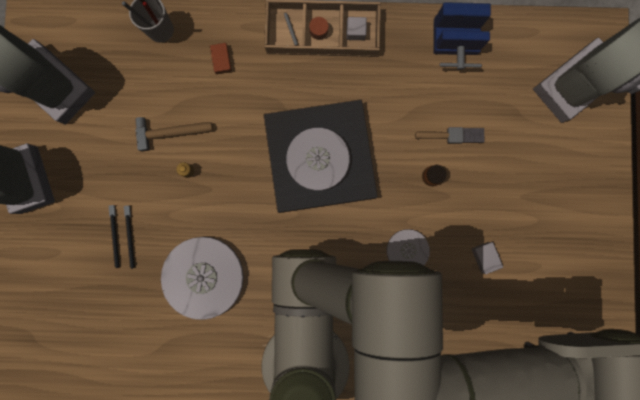

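Roundel candidates in the top view are (318,158) on the dark plate, (202,277) large on the table, and (408,250) small on the table. The one on the plate is the middle size and fits the description. The weight is at (185,170) in the top view and (450,262) in the scene view. I'll measure these and confirm with a crop.

```bash
cat > h.py <<'E'
import numpy as np, cv2
from scipy.spatial.transform import Rotation as R
from rig import ctrl,cams
def Rm(q): return R.from_quat([q[1],q[2],q[3],q[0]])
def ray(n,px):
    c=cams.camera_info(n)
    d=np.array([(px[0]-c['cx'])/c['fx'],-(px[1]-c['cy'])/c['fy'],-1.])
    return np.array(c['xyz']),Rm(c['attitude']).apply(d)
def toz(n,px,z):
    o,d=ray(n,px); return o+d*(z-o[2])/d[2]
def proj(n,p):
    c=cams.camera_info(n); v=Rm(c['attitude']).inv().apply(np.atleast_2d(p)-c['xyz'])
    return np.c_[c['cx']+c['fx']*v[:,0]/-v[:,2], c['cy']-c['fy']*v[:,1]/-v[:,2]]
def tri(a,b):
    (o,d),(p,e)=ray("scene",a),ray("top",b); d/=np.linalg.norm(d); e/=np.linalg.norm(e)
    s=np.linalg.lstsq(np.c_[d,-e],p-o,rcond=None)[0]; x,y=o+d*s[0],p+e*s[1]
    return (x+y)/2,np.linalg.norm(x-y)
E
python3 - <<'E'
from h import *
im=cv2.imread("pics/top0.png"); sc=cv2.imread("pics/scene0.png")
# segment white discs via top
g=cv2.cvtColor(im,cv2.COLOR_BGR2HSV); m=((g[...,1]<45)&(g[...,2]>110)).astype('u1')
n,l,s,c=cv2.connectedComponentsWithStats(m)
for i in range(1,n):
    if s[i,4]>600:
        cn=max(cv2.findContours((l==i).astype('u1'),0,1)[0],key=len); print(s[i],c[i],cv2.fitEllipse(cn) if len(cn)>5 else'')
print("rt tri",tri((289.6,222.3),(317.3,159.4)),toz("top",(318,158.5),64),toz("scene",(290.5,222.5),64))
print("weight tri",tri((450.5,263.8),(185.3,174.5)),toz("top",(184.5,171),54),toz("scene",(450.5,263.8),25))
print(cams.search_frame("top","weight_center")[:2],cams.search_frame("scene","weight_center")[:2])
a=cv2.resize(im[90:220,120:460],None,fx=2.3,fy=2.3,interpolation=2); cv2.imwrite("pics/c1.png",a)
b=cv2.resize(sc[180:320,200:520],None,fx=2.5,fy=2.5,interpolation=2); cv2.imwrite("pics/c2.png",b)
E
```

```text
[610  29  30  43 792] [628.64772727  49.07449495] ((628.2291870117188, 48.651344299316406), (28.211013793945312, 40.67333221435547), 167.92715454101562)
[542  38  60  80 717] [566.50767085  81.47419805] ((665.160400390625, 56.23831558227539), (82.69168853759766, 241.3702392578125), 70.58109283447266)
[ 287  128   62   62 2857] [317.04550228 158.50787539] ((317.2042236328125, 158.46807861328125), (60.30738067626953, 60.50254821777344), 150.3807373046875)
[ 161  238   81   81 4924] [200.61372868 278.00690496] ((200.8563995361328, 277.928466796875), (79.2099380493164, 80.91264343261719), 24.812639236450195)
[382 278  22  78 918] [392.52396514 316.55991285] ((392.5993957519531, 317.4728088378906), (17.06793212890625, 92.0600357055664), 0.8135215044021606)
rt tri (array([526.14387715, -18.65891233,  58.63629143]), np.float64(2.7339714869138185)) [527.18865738 -19.09602825  64.        ] [533.6507077  -14.84186784  64.        ]
weight tri (array([483.55462156, 330.7440799 ,  10.63795962]), np.float64(2.4454567757245154)) [487.86038659 320.14564936  54.        ] [501.56623466 331.44827978  25.        ]
[{'rect': [184.3, 171.4, 15.2, 14.9], 'p': 0.61}] [{'rect': [451.1, 264.8, 18.3, 26.6], 'p': 0.91}]
```

View pics/c1.png

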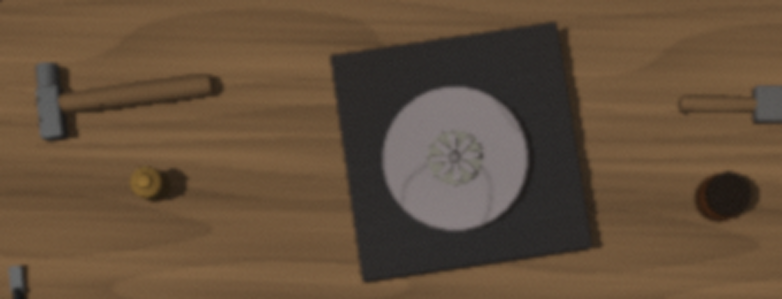

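View pics/c2.png

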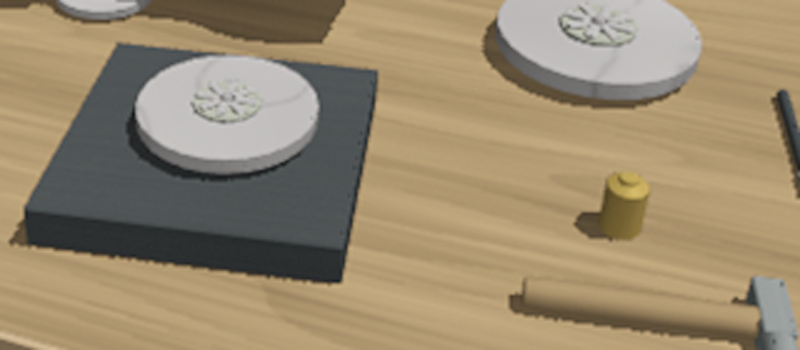

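The crops show the middle-sized roundel on the plate and the weight with its knob, left of the plate below the hammer handle. The two cameras disagree by several mm, so I'm checking by reprojecting outlines.

```bash
python3 - <<'E'
from h import *
print("knob tri",tri((451.6,250.8),(182.9,169.3)))
print("knob top z54",toz("scene",(451.6,250.8),54),toz("top",(182.9,169.3),54))
print("base scene z0",toz("scene",(449.2,271.2),0))
# known reference: TCP in both images? gripper visible at scene (185,45): 
print("tcp proj",proj("scene",[[129.3,-508.8,231.3]]),proj("top",[[129.3,-508.8,231.3]]))
sc=cv2.imread("pics/scene0.png").copy(); im=cv2.imread("pics/top0.png").copy()
t=np.linspace(0,2*np.pi,60)
def circ(c,r,z): return np.c_[c[0]+r*np.cos(t),c[1]+r*np.sin(t),0*t+z]
def draw(img,n,P,col,k=3): 
    cv2.polylines(img,[np.round((proj(n,P)-o)*k*16).astype('i4')],True,col,1,cv2.LINE_AA,4)
for n,img,(x0,x1,y0,y1) in(("scene",sc,(200,470,180,300)),("top",im,(160,390,90,220))):
    o=np.array([x0,y0])-.5*0; big=cv2.resize(img[y0:y1,x0:x1],None,fx=3,fy=3,interpolation=2)
    for z in(40,64): draw(big,n,circ((527.2,-19.1),80,z),(0,0,255))
    draw(big,n,circ((488,320.5),18,46),(0,255,0)); draw(big,n,circ((488,320.5),18,0),(0,255,0)); draw(big,n,circ((488,320.5),8,54),(255,0,0))
    cv2.imwrite(f"pics/ov_{n}.png",big)
E
```

```text
knob tri (array([492.27193867, 326.89430732,  50.98155127]), np.float64(3.165816939373284))
knob top z54 [495.61531227 328.33017217  54.        ] [492.11283929 324.43441951  54.        ]
base scene z0 [495.17171759 332.18491229   0.        ]
tcp proj [[188.17548305  70.01755101]] [[545.02912089 339.12901539]]
```

View pics/ov_scene.png

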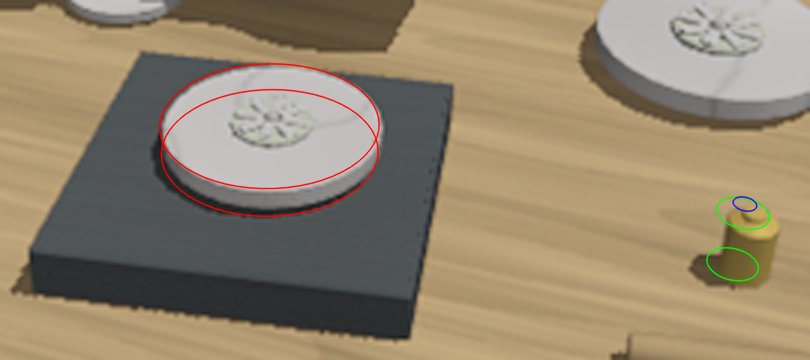

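View pics/ov_top.png

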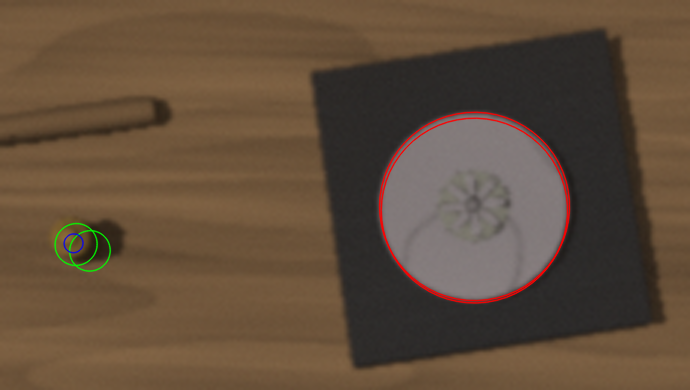

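```bash
cat >> h.py <<'E'
def plan(target,s=None,yaw=None):
    s=s or ctrl.sense(); p=s['eef_pos']; r=Rm(s['ee_rot']); d=r.inv().apply(np.array(target)-p)
    print("t",round(s['time_s'],2),"at",p.round(2),"d tool mm",d.round(2),"norm",(d/750).round(4),"rows>=",int(np.ceil(np.linalg.norm(d)/48)), "F",s['force'].round(2),"w",round(float(s['grip_width']),3))
    ax=r.as_matrix(); print("toolx",ax[:,0].round(3),"tooly",ax[:,1].round(3),"z",ax[:,2].round(3),"yaw of x",np.degrees(np.arctan2(ax[1,0],ax[0,0])).round(1))
    return d
E
python3 -c "
from h import *
plan((529-58,-17,231.3)); plan((529-58,-17,100)); print(ctrl.sense()['joints'].round(3))"
```

```text
t 0.7 at [ 129.27 -508.85  231.31] d tool mm [-3.9257e+02 -4.5231e+02 -1.0000e-02] norm [-0.5234 -0.6031 -0.    ] rows>= 13 F [0.51 0.19 0.79] w 0.999
toolx [ 0.246 -0.969  0.   ] tooly [-0.969 -0.246 -0.   ] z [ 0. -0. -1.] yaw of x -75.7
t 0.7 at [ 129.27 -508.85  231.31] d tool mm [-392.58 -452.31  131.29] norm [-0.5234 -0.6031  0.1751] rows>= 13 F [0.51 0.19 0.79] w 0.999
toolx [ 0.246 -0.969  0.   ] tooly [-0.969 -0.246 -0.   ] z [ 0. -0. -1.] yaw of x -75.7
[-1.545  0.313  1.498  0.     1.331 -0.223]
```

play_rows(steps=[[[-0.0374,-0.0431,0.0096],[0,0,0]],[[-0.0374,-0.0431,0.0096],[0,0,0]],[[-0.0374,-0.0431,0.0096],[0,0,0]],[[-0.0374,-0.0431,0.0096],[0,0,0]],[[-0.0374,-0.0431,0.0096],[0,0,0]],[[-0.0374,-0.0431,0.0096],[0,0,0]],[[-0.0374,-0.0431,0.0096],[0,0,0]],[[-0.0374,-0.0431,0.0096],[0,0,0]],[[-0.0374,-0.0431,0.0096],[0,0,0]],[[-0.0374,-0.0431,0.0096],[0,0,0]],[[-0.0374,-0.0431,0.0096],[0,0,0]],[[-0.0374,-0.0431,0.0096],[0,0,0]],[[-0.0374,-0.0431,0.0096],[0,0,0]],[[-0.0374,-0.0431,0.0096],[0,0,0]],[[0,0,0],[0,0,0.159]],[[0,0,0],[0,0,0.159]],[[0,0,0],[0,0,0]],[[0,0,0],[0,0,0]]], grip=1, squeeze=30)

```text
time_s: 2.5
eef_pos: [471.2, -16.9, 130.6]
ee_rot: [-0.0, 0.708, -0.706, 0.0]
force: [-0.0, 0.7, -0.4]
grip_width: -0.002
```

```bash
python3 - <<'E'
from h import *
p=ctrl.sense()['eef_pos']
for n,(x0,x1,y0,y1) in(("scene",(200,400,120,270)),("top",(250,390,90,220))):
    im=cams.capture(n)[:,:,::-1].copy(); cv2.imwrite(f"pics/a_{n}.png",im)
    b=cv2.resize(im[y0:y1,x0:x1],None,fx=4,fy=4,interpolation=2); q=(proj(n,p)[0]-[x0,y0])*4
    cv2.drawMarker(b,tuple(int(v) for v in q),(0,0,255),0,14,1); cv2.imwrite(f"pics/a2_{n}.png",b); print(n,proj(n,p))
plan((471,-17,66))
E
```

```text
scene [[300.04539444 182.6126106 ]]
top [[316.60813291 177.61277876]]
t 2.6 at [471.15 -17.03 130.61] d tool mm [-3.000e-02  1.600e-01  6.461e+01] norm [-0.      0.0002  0.0862] rows>= 2 F [-0.69 -0.43  0.29] w 0.007
toolx [ 0.001 -1.     0.   ] tooly [-1.    -0.001 -0.   ] z [ 0. -0. -1.] yaw of x -89.9
```

View pics/a2_scene.png

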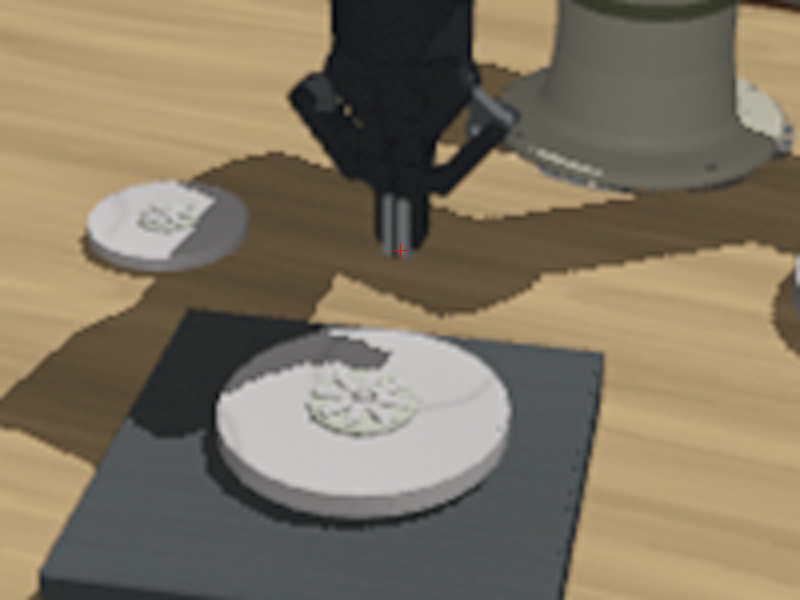

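View pics/a2_top.png

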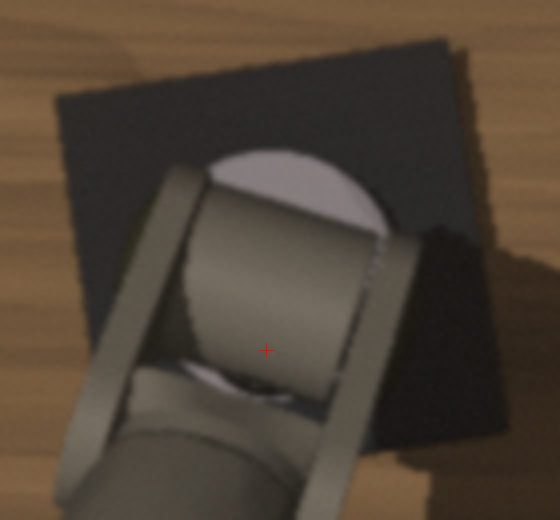

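The fingertip mark falls within about 1 px in the scene view, so that calibration is good. Descending now.

play_rows(steps=[[[0,0,0.0267],[0,0,0]],[[0,0,0.0267],[0,0,0]],[[0,0,0.0267],[0,0,0]],[[0,0,0.003],[0,0,0]],[[0,0,0],[0,0,0]],[[0,0,0],[0,0,0]]])

```text
time_s: 3.2
eef_pos: [471.7, -17.0, 69.1]
ee_rot: [0.0, -0.707, 0.707, -0.001]
force: [-0.2, 0.2, 0.3]
grip_width: 0.002
```

play_rows(steps=[[[0,0,0.001],[0,0,0]],[[0,0,0.001],[0,0,0]],[[0,0,0],[0,0,0]]])

```text
time_s: 3.5
eef_pos: [471.3, -16.8, 66.9]
ee_rot: [0.0, -0.707, 0.707, -0.0]
force: [-0.9, 0.1, -0.0]
grip_width: -0.004
```

play_rows(steps=[[[0,0,0.0008],[0,0,0]],[[0,0,0.0008],[0,0,0]],[[0,0,0],[0,0,0]]])

```text
time_s: 3.8
eef_pos: [471.1, -16.8, 65.4]
ee_rot: [-0.0, -0.707, 0.707, 0.0]
force: [-0.2, -0.4, 0.7]
grip_width: 0.001
```

play_rows(steps=[[[0,0,0.0008],[0,0,0]],[[0,0,0],[0,0,0]]])

```text
time_s: 4.0
eef_pos: [471.2, -16.8, 64.8]
ee_rot: [-0.0, -0.707, 0.707, 0.0]
force: [0.5, 0.8, 0.7]
grip_width: -0.001
```

play_rows(steps=[[[0,0,0.0008],[0,0,0]],[[0,0,0],[0,0,0]]])

```text
time_s: 4.2
eef_pos: [471.1, -16.8, 64.2]
ee_rot: [-0.0, -0.707, 0.707, 0.0]
force: [0.1, -0.5, -0.8]
grip_width: 0.001
```

play_rows(steps=[[[0,0,0.0008],[0,0,0]],[[0,0,0],[0,0,0]]])

```text
time_s: 4.4
eef_pos: [471.2, -16.8, 63.7]
ee_rot: [-0.0, -0.707, 0.707, 0.0]
force: [0.2, 0.6, 1.0]
grip_width: -0.0
```

play_rows(steps=[[[0,0,0.0008],[0,0,0]],[[0,0,0],[0,0,0]]])

```text
time_s: 4.6
eef_pos: [471.1, -16.8, 63.0]
ee_rot: [-0.0, -0.707, 0.707, 0.0]
force: [-0.3, -1.1, 1.7]
grip_width: 0.002
```

play_rows(steps=[[[0,0,0.0008],[0,0,0]],[[0,0,0],[0,0,0]]])

```text
time_s: 4.8
eef_pos: [471.2, -16.8, 62.4]
ee_rot: [-0.0, -0.707, 0.707, 0.0]
force: [-0.6, -0.9, 2.0]
grip_width: 0.002
```

play_rows(steps=[[[0,0,0.0008],[0,0,0]],[[0,0,0],[0,0,0]]])

```text
time_s: 5.0
eef_pos: [471.2, -16.8, 61.8]
ee_rot: [0.0, -0.707, 0.707, 0.0]
force: [-0.8, 0.3, 0.8]
grip_width: 0.001
```

play_rows(steps=[[[0,0,0.0008],[0,0,0]],[[0,0,0],[0,0,0]]])

```text
time_s: 5.2
eef_pos: [471.2, -16.8, 61.2]
ee_rot: [-0.0, -0.707, 0.707, 0.0]
force: [-0.0, 0.2, -0.0]
grip_width: -0.002
```

play_rows(steps=[[[0,0,0.0008],[0,0,0]],[[0,0,0],[0,0,0]]])

```text
time_s: 5.4
eef_pos: [471.2, -16.8, 60.9]
ee_rot: [-0.0, -0.707, 0.707, -0.0]
force: [-2.0, -0.4, 5.3]
grip_width: -0.001
```

```bash
python3 - <<'E'
from h import *
im=cams.capture("scene")[:,:,::-1].copy(); cv2.imwrite("pics/p1.png",im)
cv2.imwrite("pics/p1c.png",cv2.resize(im[170:270,210:360],None,fx=5,fy=5,interpolation=2))
plan((471,-17,64))
E
```

```text
t 5.45 at [471.18 -16.79  60.89] d tool mm [ 0.21  0.18 -3.11] norm [ 0.0003  0.0002 -0.0041] rows>= 1 F [-2.82  0.96  4.43] w -0.005
toolx [-0.001 -1.     0.   ] tooly [-1.     0.001  0.   ] z [-0. -0. -1.] yaw of x -90.0
```

View pics/p1c.png

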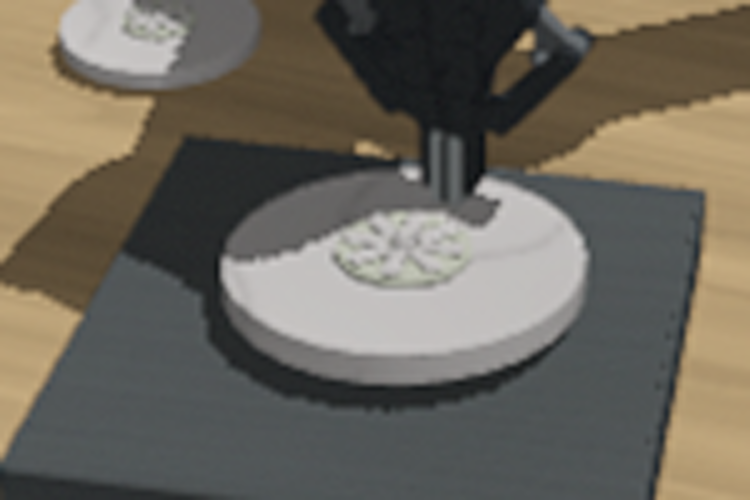

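The stone is tipped to its stop at 4–5 N, with the robot side down and the front edge raised. I'm holding it there.

play_rows(steps=[[[0,0,0],[0,0,0]],[[0,0,0],[0,0,0]],[[0,0,0],[0,0,0]],[[0,0,0],[0,0,0]],[[0,0,0],[0,0,0]],[[0,0,0],[0,0,0]],[[0,0,0],[0,0,0]],[[0,0,0],[0,0,0]],[[0,0,0],[0,0,0]],[[0,0,0],[0,0,0]]])

```text
time_s: 6.45
eef_pos: [471.2, -16.8, 60.9]
ee_rot: [-0.0, -0.707, 0.707, -0.0]
force: [-2.2, -1.0, 5.2]
grip_width: 0.0
```

```bash
python3 - <<'E'
from h import *
for i in range(3):
    im=cams.capture("scene")[:,:,::-1].copy(); cv2.imwrite(f"pics/p1h{i}.png",im); s=ctrl.sense(); print(s['eef_pos'].round(2),s['force'].round(2),s['wrist_torque'].round(3))
# flow between level a_scene and tipped
A=cv2.cvtColor(cv2.imread("pics/a_scene.png"),6).astype('f4'); B=np.mean([cv2.cvtColor(cv2.imread(f"pics/p1h{i}.png"),6).astype('f4') for i in range(3)],0)
for x,y in [(255,215),(257,235),(270,244),(285,250),(300,249),(315,244),(325,235),(290,219),(255,215)]:
    w=9; t=A[y-w:y+w+1,x-w:x+w+1]; S=B[y-w-6:y+w+7,x-w-6:x+w+7]
    r=cv2.matchTemplate(S,t,cv2.TM_CCOEFF_NORMED); _,v,_,l=cv2.minMaxLoc(r); print((x,y),v,l[0]-6,l[1]-6)
g=np.vstack([cv2.resize(np.clip(i,0,255).astype('u1')[195:260,245:335],None,fx=4.5,fy=4.5,interpolation=2) for i in(A,B)]); cv2.imwrite("pics/cmp1.png",g)
E
```

```text
[471.18 -16.8   60.92] [-2.   -0.2   5.63] [-0.053  0.399 -0.021]
[471.18 -16.81  60.91] [-2.28 -0.41  4.95] [-0.005  0.378 -0.007]
[471.17 -16.81  60.91] [-2.55 -0.95  4.68] [-0.034  0.365  0.005]
(255, 215) 0.942404568195343 1 -4
(257, 235) 0.9829778075218201 0 -1
(270, 244) 0.9744964241981506 0 -2
(285, 250) 0.9403228759765625 -4 -3
(300, 249) 0.9581118822097778 3 -3
(315, 244) 0.980925977230072 2 -3
(325, 235) 0.9900083541870117 0 -2
(290, 219) 0.4800552427768707 0 -1
(255, 215) 0.942404568195343 1 -4
```

View pics/cmp1.png

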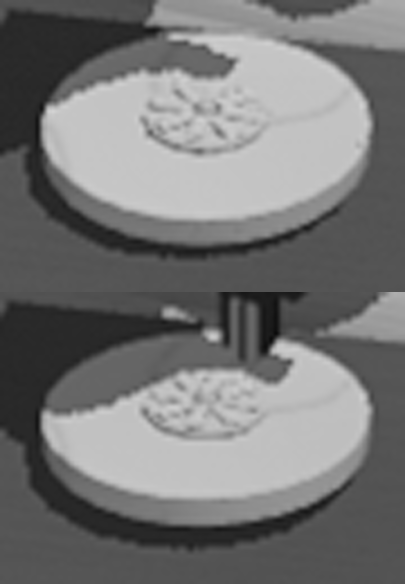

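```bash
cat > fit.py <<'E'
from h import *
from scipy.ndimage import map_coordinates,gaussian_filter
from scipy.optimize import least_squares
def load(fs): return np.mean([cv2.cvtColor(cv2.imread(f),6).astype('f4') for f in fs],0)
def edge(I,c,th,r=80,ztop=64,n="scene",which=0):
    # subpixel position along vertical line: strongest downward brightness drop near rim
    out=[]
    for t in th:
        p=proj(n,[c[0]+r*np.cos(t),c[1]+r*np.sin(t),ztop])[0]; v=np.arange(-7,8,.1)
        cols=[map_coordinates(I,[p[1]+v,0*v+p[0]+k],order=1) for k in(-1,0,1)]
        out.append((p,v,np.mean(cols,0)))
    return out
def shift(A,B,c,th,win):
    res=[]
    for (p,v,a),(_,_,b) in zip(edge(A,c,th),edge(B,c,th)):
        best=[]
        for s in np.arange(-5,5,.1):
            m=(v>win[0])&(v<win[1]); bb=np.interp(v[m]+s,v,b); aa=a[m]
            best.append(-np.corrcoef(aa,bb)[0,1])
        i=int(np.argmin(best)); res.append((np.arange(-5,5,.1)[i],-best[i]))
    return np.array(res)
E
python3 - <<'E'
from fit import *
A=load(["pics/a_scene.png"]);B=load([f"pics/p1h{i}.png" for i in range(3)])
c=(529.5,-16.5)
th=np.radians(np.arange(-75,106,7.5))
r=shift(A,B,c,th,(-3,3))
P=np.c_[c[0]+80*np.cos(th),c[1]+80*np.sin(th),0*th+64]; k=proj("scene",P+[0,0,3])[:,1]-proj("scene",P)[:,1]
h=r[:,0]/k*3
for t,a,b in zip(np.degrees(th),r,h): print(round(t),a.round(2),b.round(2))
X=np.c_[np.ones_like(th),np.cos(th),np.sin(th)]; m=r[:,1]>.9
f=least_squares(lambda q:X[m]@q-h[m],[0,0,0],loss='soft_l1',f_scale=.5).x
print(f, "lean up dir deg",np.degrees(np.arctan2(f[2],f[1])),"tilt",np.hypot(f[1],f[2])/80)
E
```

```text
-75 [2.4  0.98] -6.38
-68 [0.9  0.98] -2.38
-60 [-0.    0.95] 0.0
-53 [-1.  1.] 2.62
-45 [3.7 1. ] -9.64
-38 [4. 1.] -10.38
-30 [4.1 1. ] -10.6
-22 [-2.  1.] 5.15
-15 [-2.3  1. ] 5.91
-7 [3.4 1. ] -8.71
0 [3.4 1. ] -8.7
7 [3.1 1. ] -7.92
15 [-2.9  1. ] 7.41
22 [3.1 1. ] -7.92
30 [3. 1.] -7.67
38 [3.1 1. ] -7.94
45 [3. 1.] -7.7
53 [-2.6  1. ] 6.69
60 [-2.5  1. ] 6.46
68 [-2.1  1. ] 5.44
75 [-2.3  1. ] 5.99
82 [-2.  1.] 5.23
90 [-2.7  1. ] 7.09
98 [-2.  1.] 5.28
105 [-1.1   0.97] 2.92
[  4.04800294 -12.44131005   2.75278652] lean up dir deg 167.5236421058687 tilt 0.15927768072723072
```

```bash
sed -i 's/np.arange(-5,5,.1)/SR/g; 1a SR=np.arange(-4.2,2.0,.1)' fit.py; cat >> fit.py <<'E'
def analyse(A,B,c,th):
    r=shift(A,B,c,th,(-4.,2.5))
    P=np.c_[c[0]+80*np.cos(th),c[1]+80*np.sin(th),0*th+64]; k=proj("scene",P+[0,0,3])[:,1]-proj("scene",P)[:,1]
    h=r[:,0]/k*3
    print(np.c_[np.degrees(th),r[:,0],h].round(1).tolist())
    X=np.c_[np.ones_like(th),np.cos(th),np.sin(th)]
    f=least_squares(lambda q:X@q-h,[0,0,0],loss='soft_l1',f_scale=.3).x
    print(f.round(2),"up dir",np.degrees(np.arctan2(f[2],f[1])).round(1),"tilt",np.hypot(f[1],f[2])/80)
E
python3 - <<'E'
from fit import *
A=load(["pics/a_scene.png"]);B=load([f"pics/p1h{i}.png" for i in range(3)])
for c in((529.5,-16.5),(528,-18)): analyse(A,B,c,np.radians(np.arange(-55,91,7.5)))
E
```

```text
[[-55.0, -0.7, 1.8], [-47.5, -1.1, 2.9], [-40.0, -1.4, 3.6], [-32.5, -1.8, 4.7], [-25.0, -1.9, 4.9], [-17.5, -2.2, 5.7], [-10.0, -2.3, 5.9], [-2.5, -2.5, 6.4], [5.0, -2.7, 6.9], [12.5, -2.9, 7.4], [20.0, -3.0, 7.7], [27.5, -3.0, 7.7], [35.0, -2.8, 7.2], [42.5, -2.8, 7.2], [50.0, -2.7, 6.9], [57.5, -2.6, 6.7], [65.0, -2.2, 5.7], [72.5, -2.4, 6.2], [80.0, -2.0, 5.2], [87.5, -3.0, 7.9]]
[1.63 5.03 2.92] up dir 30.1 tilt 0.07267480102423798
[[-55.0, -0.3, 0.8], [-47.5, -1.0, 2.6], [-40.0, -1.3, 3.4], [-32.5, -1.7, 4.4], [-25.0, -1.9, 4.9], [-17.5, -2.2, 5.7], [-10.0, -2.3, 5.9], [-2.5, -2.5, 6.4], [5.0, -2.7, 6.9], [12.5, -2.9, 7.4], [20.0, -3.0, 7.7], [27.5, -3.0, 7.7], [35.0, -2.9, 7.4], [42.5, -2.8, 7.2], [50.0, -2.7, 6.9], [57.5, -2.6, 6.7], [65.0, -2.2, 5.7], [72.5, -2.4, 6.2], [80.0, -1.9, 5.0], [87.5, -3.2, 8.4]]
[1.1  5.61 3.16] up dir 29.4 tilt 0.0804274133443086
```

The fitted tilt is 0.073–0.080 rad (0.075 expected) with the raised direction at about 30°. That puts the ridge near 120°/−60°. I'll release gently, then check with two symmetric presses at 160° and 80°.

play_rows(steps=[[[0,0,-0.0012],[0,0,0]],[[0,0,-0.0012],[0,0,0]],[[0,0,-0.0012],[0,0,0]],[[0,0,-0.0012],[0,0,0]],[[0,0,-0.0012],[0,0,0]],[[0,0,-0.01],[0,0,0]],[[0,0,0],[0,0,-0.1667]],[[0,0,0],[0,0,-0.1667]],[[0,0,0],[0,0,-0.1667]],[[0,0,0],[0,0,-0.1667]],[[-0.0203,-0.0172,0],[0,0,0]],[[0,0,0],[0,0,0]],[[0,0,0],[0,0,0]]])

```text
time_s: 7.9
eef_pos: [474.8, 2.8, 73.0]
ee_rot: [0.0, 0.866, -0.5, 0.0]
force: [-0.1, -0.0, -1.4]
grip_width: -0.001
```

```bash
python3 - <<'E'
from fit import *
im=cams.capture("scene")[:,:,::-1].copy(); cv2.imwrite("pics/l1.png",im)
plan((474.8,2.8,65))
analyse(load(["pics/a_scene.png"]),load(["pics/l1.png"]),(529.5,-16.5),np.radians(np.arange(-55,91,7.5)))
E
```

```text
t 7.95 at [474.74   2.54  72.88] d tool mm [-0.2  -0.18  7.88] norm [-0.0003 -0.0002  0.0105] rows>= 1 F [-0.68  0.15 -0.86] w 0.002
toolx [ 0.499 -0.866  0.   ] tooly [-0.866 -0.499 -0.   ] z [ 0. -0. -1.] yaw of x -60.0
[[-55.0, -0.0, 0.0], [-47.5, -0.0, 0.0], [-40.0, -0.0, 0.0], [-32.5, -0.0, 0.0], [-25.0, -0.0, 0.0], [-17.5, -0.0, 0.0], [-10.0, -0.0, 0.0], [-2.5, -0.0, 0.0], [5.0, -0.0, 0.0], [12.5, -0.0, 0.0], [20.0, -0.0, 0.0], [27.5, -0.0, 0.0], [35.0, -0.0, 0.0], [42.5, -0.1, 0.3], [50.0, -0.0, 0.0], [57.5, -0.0, 0.0], [65.0, -0.0, 0.0], [72.5, -0.0, 0.0], [80.0, -0.0, 0.0], [87.5, -0.0, 0.0]]
[-0.01  0.03  0.02] up dir 35.5 tilt 0.000428573025143446
```

The stone came back level and has not moved. Second press.

play_rows(steps=[[[0,0,0.006],[0,0,0]],[[0,0,0.0045],[0,0,0]],[[0,0,0.0008],[0,0,0]],[[0,0,0.0008],[0,0,0]],[[0,0,0.0008],[0,0,0]],[[0,0,0],[0,0,0]]])

```text
time_s: 8.55
eef_pos: [474.8, 2.8, 63.0]
ee_rot: [0.0, 0.866, -0.5, 0.0]
force: [-1.8, -0.2, 1.9]
grip_width: -0.004
```

play_rows(steps=[[[0,0,0.0006],[0,0,0]],[[0,0,0],[0,0,0]]])

```text
time_s: 8.75
eef_pos: [474.8, 2.8, 62.6]
ee_rot: [0.0, 0.866, -0.5, 0.0]
force: [-2.1, -0.9, 3.0]
grip_width: 0.005
```

play_rows(steps=[[[0,0,0.0006],[0,0,0]],[[0,0,0],[0,0,0]]])

```text
time_s: 8.95
eef_pos: [474.7, 2.8, 62.0]
ee_rot: [-0.0, 0.866, -0.5, -0.0]
force: [-1.8, -0.9, 2.4]
grip_width: -0.0
```

play_rows(steps=[[[0,0,0.0006],[0,0,0]],[[0,0,0],[0,0,0]]])

```text
time_s: 9.15
eef_pos: [474.7, 2.8, 61.8]
ee_rot: [0.0, 0.866, -0.5, -0.0]
force: [-3.8, -0.5, 5.4]
grip_width: 0.001
```

play_rows(steps=[[[0,0,0.0005],[0,0,0]],[[0,0,0],[0,0,0]]])

```text
time_s: 9.35
eef_pos: [474.7, 2.8, 61.6]
ee_rot: [0.0, 0.866, -0.5, -0.0]
force: [-5.0, -0.7, 7.7]
grip_width: 0.002
```

```bash
python3 - <<'E'
from fit import *
L=[]
for i in range(3):
    im=cams.capture("scene")[:,:,::-1].copy(); cv2.imwrite(f"pics/p2h{i}.png",im); s=ctrl.sense(); L.append(np.r_[s['eef_pos'],s['force']])
print(np.mean(L,0).round(2))
analyse(load(["pics/a_scene.png"]),load([f"pics/p2h{i}.png" for i in range(3)]),(529.5,-16.5),np.radians(np.arange(-55,91,7.5)))
E
```

```text
[474.7    2.83  61.62  -4.66  -1.24   8.04]
[[-55.0, -0.9, 2.4], [-47.5, -1.1, 2.9], [-40.0, -1.8, 4.7], [-32.5, -1.8, 4.7], [-25.0, -2.0, 5.2], [-17.5, -2.2, 5.7], [-10.0, -2.3, 5.9], [-2.5, -2.5, 6.4], [5.0, -2.7, 6.9], [12.5, -2.9, 7.4], [20.0, -2.9, 7.4], [27.5, -3.0, 7.7], [35.0, -2.8, 7.2], [42.5, -2.6, 6.7], [50.0, -2.6, 6.7], [57.5, -2.5, 6.4], [65.0, -2.1, 5.4], [72.5, -2.1, 5.5], [80.0, -2.0, 5.2], [87.5, -2.7, 7.1]]
[1.75 4.9  2.51] up dir 27.2 tilt 0.06885125899391956
```

play_rows(steps=[[[0,0,-0.0004],[0,0,0]],[[0,0,0],[0,0,0]],[[0,0,0],[0,0,0]],[[0,0,0],[0,0,0]],[[0,0,0],[0,0,0]],[[0,0,0],[0,0,0]],[[0,0,0],[0,0,0]],[[0,0,0],[0,0,0]],[[0,0,0],[0,0,0]]])

```text
time_s: 10.4
eef_pos: [474.7, 2.8, 61.7]
ee_rot: [0.0, 0.866, -0.5, -0.0]
force: [-3.3, -1.2, 5.7]
grip_width: 0.001
```

play_rows(steps=[[[0,0,-0.0012],[0,0,0]],[[0,0,-0.0012],[0,0,0]],[[0,0,-0.0012],[0,0,0]],[[0,0,-0.0012],[0,0,0]],[[0,0,-0.02],[0,0,0]],[[0,-0.0332,0],[0,0,0]],[[0,-0.0332,0],[0,0,0]],[[0,-0.0332,0],[0,0,0]],[[0,0,0.012],[0,0,0]],[[0,0,0.0075],[0,0,0]],[[0,0,0],[0,0,0]],[[0,0,0],[0,0,0]]])

```text
time_s: 11.6
eef_pos: [538.9, 39.8, 65.5]
ee_rot: [0.0, 0.866, -0.501, -0.0]
force: [-0.1, -0.4, -0.1]
grip_width: 0.002
```

play_rows(steps=[[[0,0,0.0012],[0,0,0]],[[0,0,0.0008],[0,0,0]],[[0,0,0],[0,0,0]]])

```text
time_s: 11.9
eef_pos: [539.4, 40.0, 64.1]
ee_rot: [-0.0, 0.866, -0.5, 0.0]
force: [0.7, 0.4, 0.7]
grip_width: 0.0
```

play_rows(steps=[[[0,0,0.0008],[0,0,0]],[[0,0,0],[0,0,0]]])

```text
time_s: 12.1
eef_pos: [539.7, 40.2, 63.6]
ee_rot: [-0.0, 0.866, -0.5, 0.0]
force: [-0.3, 1.0, 1.8]
grip_width: 0.001
```

play_rows(steps=[[[0,0,0.0006],[0,0,0]],[[0,0,0],[0,0,0]]])

```text
time_s: 12.3
eef_pos: [539.9, 40.2, 63.3]
ee_rot: [-0.0, 0.866, -0.5, 0.0]
force: [1.3, 2.1, 3.3]
grip_width: 0.0
```

play_rows(steps=[[[0,0,0.0006],[0,0,0]],[[0,0,0],[0,0,0]]])

```text
time_s: 12.5
eef_pos: [539.9, 40.2, 62.8]
ee_rot: [-0.0, 0.866, -0.5, 0.001]
force: [2.7, 1.6, 3.4]
grip_width: -0.004
```

play_rows(steps=[[[0,0,0.0006],[0,0,0]],[[0,0,0],[0,0,0]]])

```text
time_s: 12.7
eef_pos: [539.8, 40.1, 62.3]
ee_rot: [-0.0, 0.866, -0.5, 0.0]
force: [4.3, 2.0, 3.9]
grip_width: 0.004
```

play_rows(steps=[[[0,0,0.0005],[0,0,0]],[[0,0,0],[0,0,0]]])

```text
time_s: 12.9
eef_pos: [539.9, 40.1, 62.0]
ee_rot: [-0.0, 0.866, -0.5, 0.001]
force: [3.5, 2.9, 5.2]
grip_width: 0.0
```

play_rows(steps=[[[0,0,0.0005],[0,0,0]],[[0,0,0],[0,0,0]]])

```text
time_s: 13.1
eef_pos: [539.9, 40.2, 61.9]
ee_rot: [-0.0, 0.866, -0.5, 0.001]
force: [3.4, 2.6, 7.5]
grip_width: -0.002
```

```bash
python3 - <<'E'
from fit import *
import fit
fit.SR=np.arange(-2,4.2,.1)
L=[]
for i in range(3):
    im=cams.capture("scene")[:,:,::-1].copy(); cv2.imwrite(f"pics/p3h{i}.png",im); s=ctrl.sense(); L.append(np.r_[s['eef_pos'],s['force']])
print(np.mean(L,0).round(2))
cv2.imwrite("pics/p3c.png",cv2.resize(im[170:270,210:360],None,fx=5,fy=5,interpolation=2))
analyse(load(["pics/a_scene.png"]),load([f"pics/p3h{i}.png" for i in range(3)]),(529.5,-16.5),np.radians(np.arange(-55,60,7.5)))
E
```

```text
[539.95  40.17  61.85   3.07   2.35   7.85]
[[-55.0, 4.1, -10.8], [-47.5, 4.1, -10.7], [-40.0, 2.8, -7.3], [-32.5, -2.0, 5.2], [-25.0, -2.0, 5.2], [-17.5, 4.1, -10.5], [-10.0, 4.1, -10.5], [-2.5, 4.1, -10.5], [5.0, -2.0, 5.1], [12.5, 3.1, -7.9], [20.0, 2.7, -6.9], [27.5, 2.6, -6.6], [35.0, 2.6, -6.7], [42.5, 2.5, -6.4], [50.0, 2.4, -6.2], [57.5, 2.3, -5.9]]
[-8.53  0.39  2.81] up dir 82.2 tilt 0.03546277640711254
```

View pics/p3c.png

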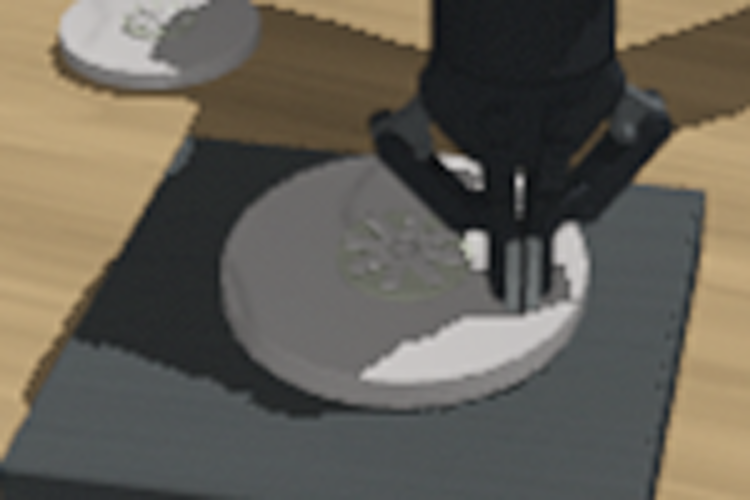

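The 160° and 80° presses reached 61.6 and 61.85 mm at the same force. That puts the ridge line through about (508.6, 22.2), a direction of about 118°, which agrees with the camera fit. I'll hold to complete the second, then release and go for the weight.

play_rows(steps=[[[0,0,-0.0003],[0,0,0]],[[0,0,0],[0,0,0]],[[0,0,0],[0,0,0]],[[0,0,0],[0,0,0]],[[0,0,0],[0,0,0]],[[0,0,0],[0,0,0]],[[0,0,0],[0,0,0]],[[0,0,0],[0,0,0]],[[0,0,-0.0012],[0,0,0]],[[0,0,-0.0012],[0,0,0]],[[0,0,-0.0012],[0,0,0]],[[0,0,-0.0012],[0,0,0]],[[0,0,-0.03],[0,0,0]],[[0,0,-0.05],[0,0,0]],[[0,0,-0.02],[0,0,0]],[[0,0,0],[0,0,0]]])

```text
time_s: 14.85
eef_pos: [540.2, 40.0, 141.9]
ee_rot: [-0.001, 0.866, -0.5, 0.002]
force: [1.0, 0.2, -0.2]
grip_width: -0.001
```

```bash
python3 - <<'E'
from fit import *
im=cams.capture("scene")[:,:,::-1].copy(); cv2.imwrite("pics/l3.png",im)
cv2.imwrite("pics/l3c.png",cv2.resize(np.hstack([cv2.imread("pics/a_scene.png")[180:260,220:350],im[180:260,220:350]]),None,fx=3,fy=3,interpolation=2))
plan((493.5,326.5,140)); print(ctrl.sense()['joints'].round(3))
E
```

```text
t 14.9 at [539.39  40.13 140.19] d tool mm [-2.7103e+02 -1.0322e+02  1.4000e-01] norm [-3.614e-01 -1.376e-01  2.000e-04] rows>= 7 F [-0.12  1.15 -0.53] w 0.0
toolx [ 0.499 -0.866  0.   ] tooly [-0.866 -0.499 -0.   ] z [ 0. -0. -1.] yaw of x -60.0
[-0.142  0.434  1.575 -0.     1.132  0.906]
```

View pics/l3c.png

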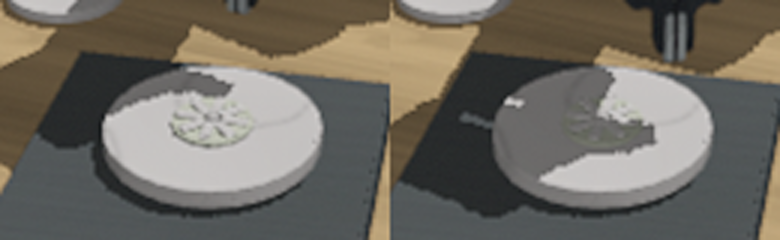

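play_rows(steps=[[[-0.0516,-0.0197,0],[0,0,0]],[[-0.0516,-0.0197,0],[0,0,0]],[[-0.0516,-0.0197,0],[0,0,0]],[[-0.0516,-0.0197,0],[0,0,0]],[[-0.0516,-0.0197,0],[0,0,0]],[[-0.0516,-0.0197,0],[0,0,0]],[[-0.0516,-0.0197,0],[0,0,0]],[[0,0,0],[0,0,-0.178]],[[0,0,0],[0,0,-0.178]],[[0,0,0],[0,0,-0.178]],[[0,0,0],[0,0,-0.178]],[[0,0,0],[0,0,-0.178]],[[0,0,0],[0,0,-0.178]],[[0,0,0],[0,0,-0.178]],[[0,0,0],[0,0,-0.178]],[[0,0,0],[0,0,-0.178]],[[0,0,0],[0,0,-0.178]],[[0,0,0],[0,0,-0.178]],[[0,0,0],[0,0,0]],[[0,0,0],[0,0,0]]], grip=0)

```text
time_s: 16.9
eef_pos: [493.4, 326.3, 138.9]
ee_rot: [0.0, 0.971, 0.241, -0.001]
force: [0.1, -0.8, 0.6]
grip_width: 0.999
```

```bash
python3 - <<'E'
from h import *
s=ctrl.sense(); p=s['eef_pos']
plan((495,327.5,75))
for n,(x0,x1,y0,y1) in(("scene",(380,520,170,300)),("top",(130,260,100,220))):
    im=cams.capture(n)[:,:,::-1].copy(); cv2.imwrite(f"pics/w_{n}.png",im)
    b=cv2.resize(im[y0:y1,x0:x1],None,fx=4,fy=4,interpolation=2)
    for q,c in(((*p,),(0,0,255)),((p[0],p[1],54),(255,0,0))):
        v=(proj(n,[q])[0]-[x0,y0])*4; cv2.drawMarker(b,tuple(int(k) for k in v),c,0,14,1)
    cv2.imwrite(f"pics/w2_{n}.png",b)
a,b=[cv2.imread(f"pics/w2_{n}.png") for n in("scene","top")]
cv2.imwrite("pics/w2.png",cv2.resize(np.hstack([a[:480],b[:480]]),None,fx=.74,fy=.74))
E
```

```text
t 16.9 at [493.37 326.26 138.92] d tool mm [ 2.16 -0.32 63.91] norm [ 0.0029 -0.0004  0.0852] rows>= 2 F [ 0.06 -0.78  0.56] w 0.999
toolx [ 0.884  0.467 -0.002] tooly [ 0.467 -0.884 -0.   ] z [-0.002 -0.001 -1.   ] yaw of x 27.8
```

View pics/w2.png

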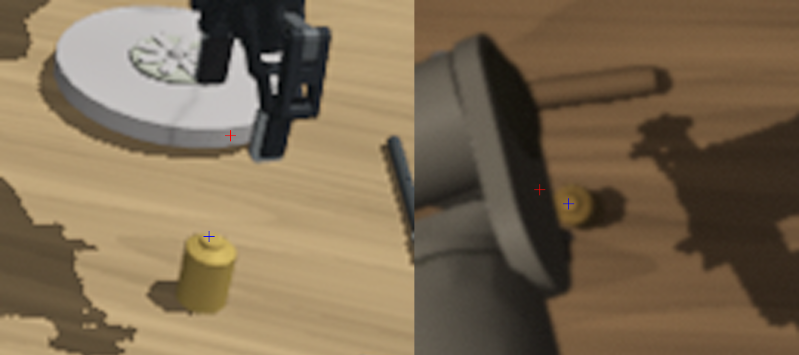

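play_rows(steps=[[[0.0008,0,0.05],[0,0,0]],[[0,0,0.05],[0,0,0]],[[0,0,0.045],[0,0,0]],[[0,0,0.015],[0,0,0]],[[0,0,0.006],[0,0,0]],[[0,0,0],[0,0,0]],[[0,0,0],[0,0,0]]])

```text
time_s: 17.7
eef_pos: [495.2, 327.1, 17.3]
ee_rot: [-0.0, 0.97, 0.242, 0.001]
force: [0.0, 0.3, 0.9]
grip_width: 0.998
```

```bash
python3 - <<'E'
from h import *
plan((494,326.5,14))
for n,(x0,x1,y0,y1) in(("scene",(400,520,190,300)),("top",(130,250,110,220))):
    im=cams.capture(n)[:,:,::-1].copy()
    cv2.imwrite(f"pics/g_{n}.png",cv2.resize(im[y0:y1,x0:x1],None,fx=3.3,fy=3.3,interpolation=2))
cv2.imwrite("pics/g.png",np.hstack([cv2.imread(f"pics/g_{n}.png") for n in("scene","top")]))
E
```

```text
t 17.7 at [495.24 327.14  17.31] d tool mm [-1.41 -0.02  3.3 ] norm [-0.0019 -0.      0.0044] rows>= 1 F [0.01 0.28 0.92] w 0.998
toolx [0.883 0.47  0.003] tooly [ 0.47  -0.883  0.   ] z [ 0.003  0.001 -1.   ] yaw of x 28.0
```

View pics/g.png

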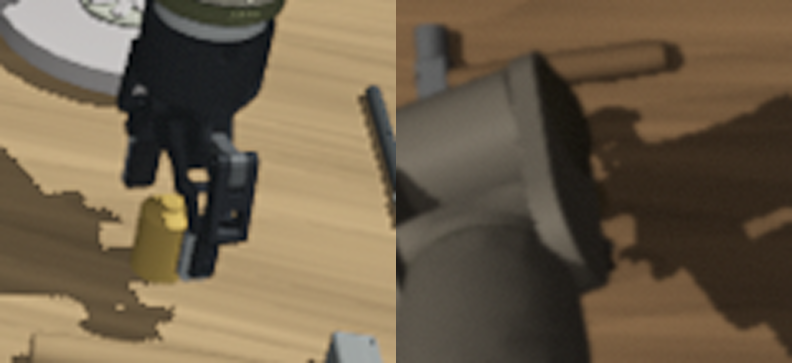

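```bash
python3 - <<'E'
from h import *
p=np.array([495.2,327.1]);x=np.array([.883,.47]);y=np.array([.47,-.883])
b=cv2.imread("pics/g_scene.png")
def m(xy,z,c): 
    v=(proj("scene",[[*xy,z]])[0]-[400,190])*3.3; cv2.drawMarker(b,tuple(int(k) for k in v),c,0,10,1)
for s in(-1,1):
    for e in(-11,11): m(p+s*x*42.5+y*e,30,(0,0,255))
m(p,54,(255,0,0)); m(p,0,(255,0,0))
cv2.imwrite("pics/g2.png",cv2.resize(b,None,fx=1.5,fy=1.5))
E
```

```text
(no output)
```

View pics/g2.png

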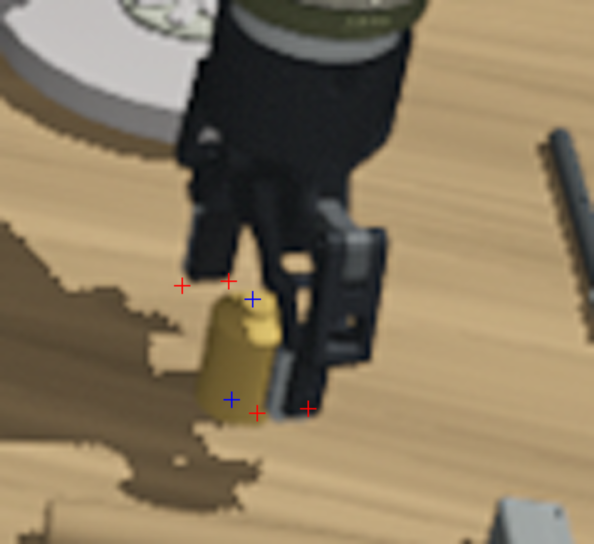

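play_rows(steps=[[[0,0.004,0.0033],[0,0,0]],[[0,0,0],[0,0,0]],[[0,0,0],[0,0,0]],[[0,0,0],[0,0,0]],[[0,0,0],[0,0,0]],[[0,0,0],[0,0,0]],[[0,0,0],[0,0,0]],[[0,0,0],[0,0,0]],[[0,0,0],[0,0,0]],[[0,0,0],[0,0,0]],[[0,0,0],[0,0,0]],[[0,0,0],[0,0,0]]], grip=1, squeeze=40)

```text
time_s: 19.0
eef_pos: [496.2, 324.2, 13.7]
ee_rot: [-0.0, 0.97, 0.242, 0.001]
force: [0.7, -0.4, 5.7]
grip_width: 0.408
```

```bash
python3 - <<'E'
from h import *
plan((494,326.5,140))
im=cams.capture("scene")[:,:,::-1].copy()
cv2.imwrite("pics/g3.png",cv2.resize(im[190:300,400:520],None,fx=5,fy=5,interpolation=2))
E
```

```text
t 19.0 at [496.19 324.24  13.66] d tool mm [  -0.73   -3.01 -126.34] norm [-0.001  -0.004  -0.1685] rows>= 3 F [ 0.72 -0.39  5.71] w 0.408
toolx [0.882 0.47  0.001] tooly [ 0.47  -0.882  0.   ] z [ 0.001  0.    -1.   ] yaw of x 28.1
```

View pics/g3.png

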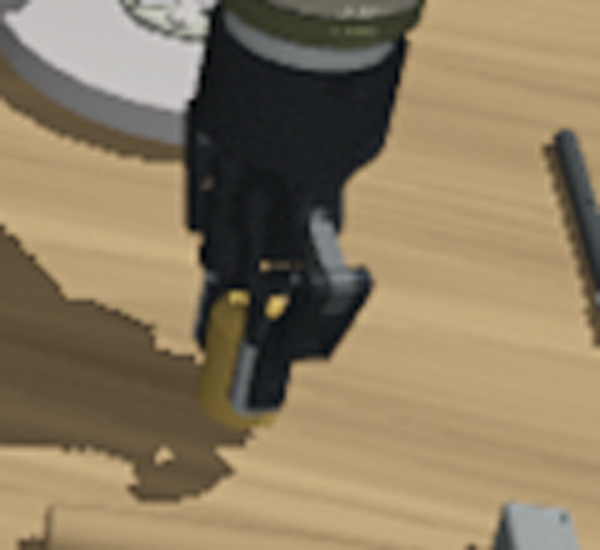

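play_rows(steps=[[[0,0,-0.01],[0,0,0]],[[0,0,-0.04],[0,0,0]],[[0,0,-0.05],[0,0,0]],[[0,0,-0.05],[0,0,0]],[[0,0,-0.02],[0,0,0]],[[0,0,0],[0,0,0]],[[0,0,0],[0,0,0]]])

```text
time_s: 19.75
eef_pos: [494.9, 323.8, 139.2]
ee_rot: [0.0, 0.97, 0.242, -0.001]
force: [0.1, -0.1, -4.7]
grip_width: 0.406
```

```bash
python3 - <<'E'
from h import *
plan((502.5,33.3,140))
im=cams.capture("scene")[:,:,::-1].copy()
cv2.imwrite("pics/g4.png",cv2.resize(im[110:260,380:540],None,fx=4,fy=4,interpolation=2))
E
```

```text
t 19.75 at [494.92 323.82 139.22] d tool mm [-130.    259.92   -0.51] norm [-0.1733  0.3466 -0.0007] rows>= 7 F [ 0.11 -0.07 -4.69] w 0.406
toolx [ 0.882  0.47  -0.003] tooly [ 0.47  -0.882 -0.   ] z [-0.003 -0.001 -1.   ] yaw of x 28.1
```

View pics/g4.png

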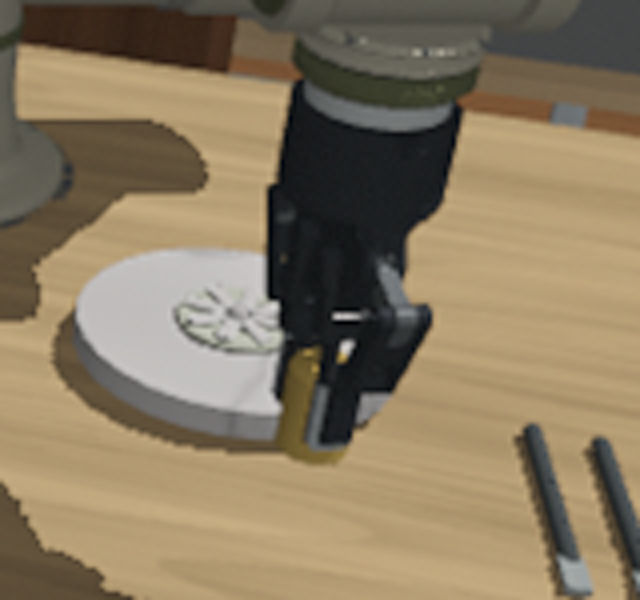

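play_rows(steps=[[[-0.0217,0.0433,0],[0,0,0]],[[-0.0217,0.0433,0],[0,0,0]],[[-0.0217,0.0433,0],[0,0,0]],[[-0.0217,0.0433,0],[0,0,0]],[[-0.0217,0.0433,0],[0,0,0]],[[-0.0217,0.0433,0],[0,0,0]],[[-0.0217,0.0433,0],[0,0,0]],[[-0.0214,0.0435,0],[0,0,0]],[[0,0,0.04],[0,0,0]],[[0,0,0.02],[0,0,0]],[[0,0,0],[0,0,0]],[[0,0,0],[0,0,0]]])

```text
time_s: 21.0
eef_pos: [503.1, 33.7, 95.3]
ee_rot: [-0.0, 0.97, 0.243, -0.001]
force: [1.1, -0.1, -3.3]
grip_width: 0.407
```

```bash
python3 - <<'E'
from h import *
plan((502.5,33.3,78)); s=ctrl.sense(); p=s['eef_pos']
b=[]
for n,(x0,x1,y0,y1) in(("scene",(220,360,140,265)),):
    im=cams.capture(n)[:,:,::-1].copy()
    cv2.imwrite("pics/pl.png",im)
    a=cv2.resize(im[y0:y1,x0:x1],None,fx=5,fy=5,interpolation=2)
    for z in(-13.7,40.3):
        v=(proj(n,[p+[0,0,z]])[0]-[x0,y0])*5; cv2.drawMarker(a,tuple(int(k) for k in v),(0,0,255),0,14,1)
    t=np.linspace(0,6.283,50); P=np.c_[p[0]+18*np.cos(t),p[1]+18*np.sin(t),0*t+p[2]-13.7]
    cv2.polylines(a,[((proj(n,P)-[x0,y0])*5).astype('i4')],True,(0,255,0),1)
    cv2.imwrite("pics/plc.png",a)
E
```

```text
t 21.0 at [503.12  33.75  95.32] d tool mm [-0.74  0.12 17.32] norm [-0.001   0.0002  0.0231] rows>= 1 F [ 1.07 -0.09 -3.32] w 0.407
toolx [ 0.882  0.471 -0.001] tooly [ 0.471 -0.882 -0.001] z [-0.001  0.    -1.   ] yaw of x 28.1
```

View pics/plc.png

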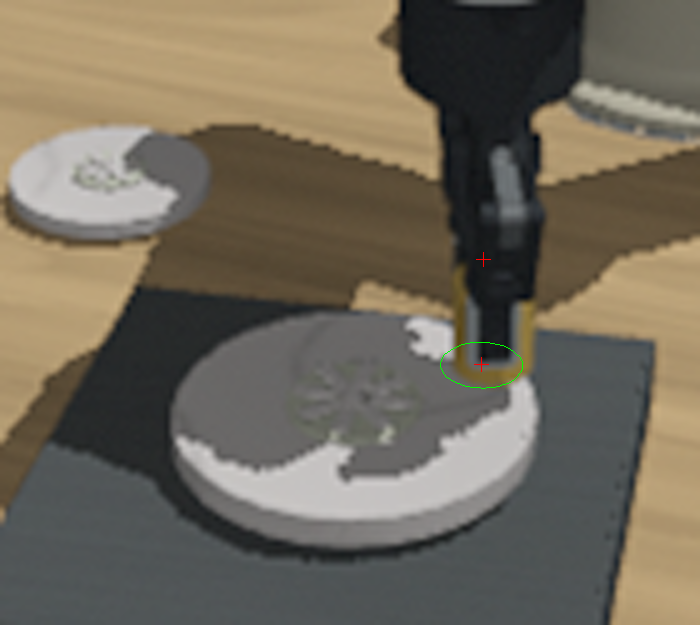

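```bash
python3 - <<'E'
from h import *
p=ctrl.sense()['eef_pos'];x=np.array([.882,.471,0]);y=np.array([.471,-.882,0])
f=lambda q:(proj("scene",[q])[0]-[220,140])*5
print("axis base",f(p-[0,0,13.7]),"pad tip center",f(p+18*x),"back",f(p+32*x), "pad ±11",f(p+18*x+11*y),f(p+18*x-11*y),f(p+32*x+11*y),f(p+32*x-11*y),"1mm tooly px",f(p+y)-f(p))
a=cv2.imread("pics/pl.png")[195:220,300:335]; cv2.imwrite("pics/plz.png",cv2.resize(a,None,fx=20,fy=20,interpolation=0))
E
```

```text
axis base [481.24482477 364.25205874] pad tip center [487.97281186 360.71863839] back [492.90099077 378.88824935] pad ±11 [462.52528401 362.44067008] [513.33723525 359.00223036] [467.15696663 380.66101977] [518.55993896 377.12133738] 1mm tooly px [-2.27631531  0.15064595]
```

View pics/plz.png

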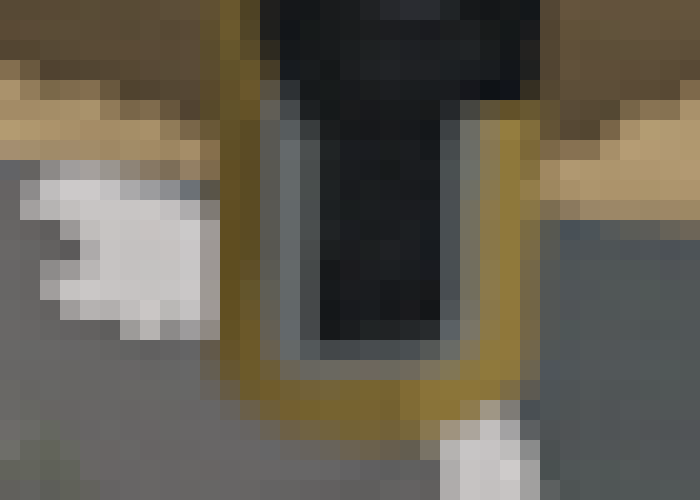

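```bash
python3 - <<'E'
from h import *
t=np.linspace(0,2*np.pi,721)
for c in((529.3,-17),(527.2,-19.1),(531,-15)):
    q=proj("scene",np.c_[c[0]+80*np.cos(t),c[1]+80*np.sin(t),0*t+64]); print(c,q.min(0).round(1),q.max(0).round(1))
a=cv2.imread("pics/scene0.png")[195:260,245:340]; cv2.imwrite("pics/rz.png",cv2.resize(a,None,fx=8,fy=8,interpolation=0))
E
```

```text
(529.3, -17) [253.5 201.7] [326.8 243.5]
(527.2, -19.1) [253.1 201.1] [326.2 242.7]
(531, -15) [254.  202.3] [327.4 244.2]
```

View pics/rz.png

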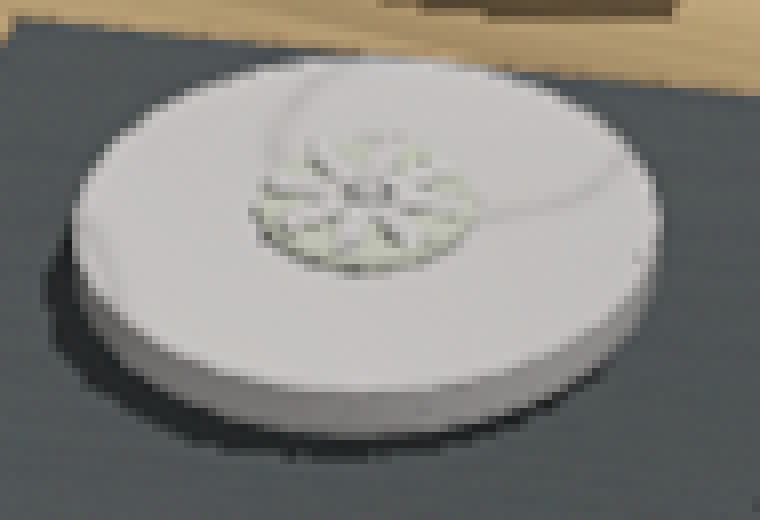

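The weight sits about 4 mm outward of the tool axis, so I'm correcting for that to keep it fully on the stone. Then I'll lower it.

play_rows(steps=[[[-0.0005,0.0069,0],[0,0,0]],[[0,0,0.01],[0,0,0]],[[0,0,0.0085],[0,0,0]],[[0,0,0],[0,0,0]],[[0,0,0],[0,0,0]]])

```text
time_s: 21.55
eef_pos: [505.4, 28.9, 81.6]
ee_rot: [-0.0, 0.97, 0.242, -0.0]
force: [-0.1, 0.5, -4.7]
grip_width: 0.408
```

```bash
python3 - <<'E'
from h import *
plan((505.2,29,77.7))
im=cams.capture("scene")[:,:,::-1].copy()
cv2.imwrite("pics/pl2.png",cv2.resize(im[165:255,250:350],None,fx=7,fy=6.6,interpolation=2))
E
```

```text
t 21.55 at [505.37  28.92  81.63] d tool mm [-0.12 -0.15  3.93] norm [-0.0002 -0.0002  0.0052] rows>= 1 F [-0.07  0.47 -4.69] w 0.408
toolx [ 0.882  0.471 -0.   ] tooly [ 0.471 -0.882 -0.   ] z [-0.  0. -1.] yaw of x 28.1
```

View pics/pl2.png

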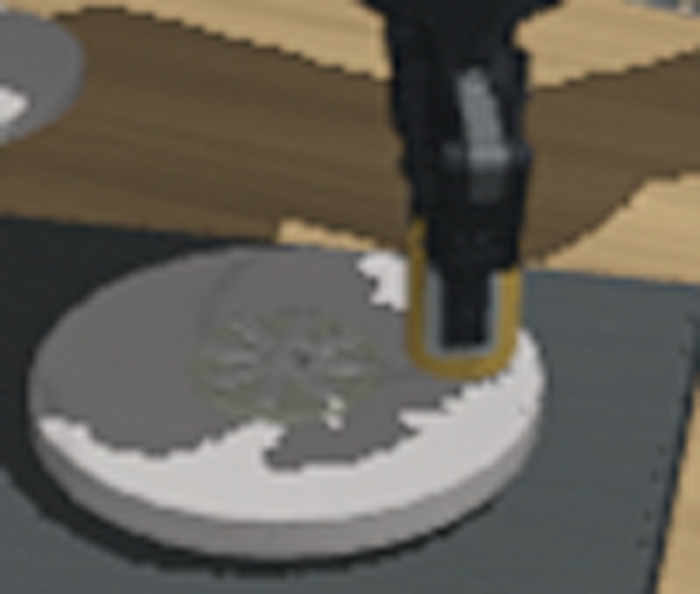

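Fully over the border. Lowering slowly.

play_rows(steps=[[[0,0,0.0015],[0,0,0]],[[0,0,0.0013],[0,0,0]],[[0,0,0.001],[0,0,0]],[[0,0,0],[0,0,0]],[[0,0,0],[0,0,0]]])

```text
time_s: 22.1
eef_pos: [505.5, 28.9, 79.0]
ee_rot: [-0.0, 0.97, 0.242, 0.0]
force: [0.2, 0.2, -4.8]
grip_width: 0.409
```

play_rows(steps=[[[0,0,0.0006],[0,0,0]],[[0,0,0],[0,0,0]]])

```text
time_s: 22.3
eef_pos: [505.5, 28.8, 78.5]
ee_rot: [-0.0, 0.97, 0.242, 0.0]
force: [-0.6, -1.0, -5.4]
grip_width: 0.4
```

play_rows(steps=[[[0,0,0.0006],[0,0,0]],[[0,0,0],[0,0,0]]])

```text
time_s: 22.5
eef_pos: [505.4, 28.9, 78.0]
ee_rot: [-0.0, 0.97, 0.242, -0.0]
force: [0.4, -0.5, -4.1]
grip_width: 0.403
```

play_rows(steps=[[[0,0,0.0005],[0,0,0]],[[0,0,0],[0,0,0]]])

```text
time_s: 22.7
eef_pos: [505.5, 28.8, 77.7]
ee_rot: [-0.0, 0.97, 0.242, -0.0]
force: [0.1, -0.4, -4.1]
grip_width: 0.41
```

play_rows(steps=[[[0,0,0.0004],[0,0,0]],[[0,0,0],[0,0,0]]])

```text
time_s: 22.9
eef_pos: [505.5, 28.9, 77.6]
ee_rot: [0.0, 0.97, 0.242, 0.0]
force: [-0.7, 0.3, -2.2]
grip_width: 0.407
```

play_rows(steps=[[[0,0,0.0003],[0,0,0]],[[0,0,0],[0,0,0]]])

```text
time_s: 23.1
eef_pos: [505.5, 28.9, 77.5]
ee_rot: [0.0, 0.97, 0.242, 0.0]
force: [-2.9, 0.7, 1.4]
grip_width: 0.407
```

play_rows(steps=[[[0,0,0.0003],[0,0,0]],[[0,0,0],[0,0,0]]])

```text
time_s: 23.3
eef_pos: [505.5, 28.9, 77.3]
ee_rot: [0.0, 0.97, 0.242, 0.0]
force: [-3.0, 1.9, 5.0]
grip_width: 0.408
```

play_rows(steps=[[[0,0,-0.0003],[0,0,0]],[[0,0,0],[0,0,0]]])

```text
time_s: 23.5
eef_pos: [505.5, 28.9, 77.3]
ee_rot: [-0.0, 0.97, 0.242, 0.0]
force: [-3.7, 1.7, 5.2]
grip_width: 0.408
```

play_rows(steps=[[[0,0,0],[0,0,0]],[[0,0,0],[0,0,0]],[[0,0,0],[0,0,0]],[[0,0,0],[0,0,0]],[[0,0,0],[0,0,0]],[[0,0,0],[0,0,0]]], grip=0.2)

```text
time_s: 24.1
eef_pos: [505.5, 28.8, 77.1]
ee_rot: [0.0, 0.97, 0.242, 0.0]
force: [0.1, -0.0, -0.2]
grip_width: 0.802
```

```bash
python3 - <<'E'
from h import *
plan((505.5,28.9,200))
im=cams.capture("scene")[:,:,::-1].copy()
cv2.imwrite("pics/r1.png",cv2.resize(im[165:255,250:350],None,fx=7,fy=6.6,interpolation=2))
E
```

```text
t 24.1 at [505.52  28.8   77.14] d tool mm [ 4.0000e-02 -8.0000e-02 -1.2286e+02] norm [ 0.000e+00 -1.000e-04 -1.638e-01] rows>= 3 F [ 0.05 -0.02 -0.16] w 0.802
toolx [0.882 0.47  0.   ] tooly [ 0.47  -0.882  0.   ] z [ 0. -0. -1.] yaw of x 28.1
```

View pics/r1.png

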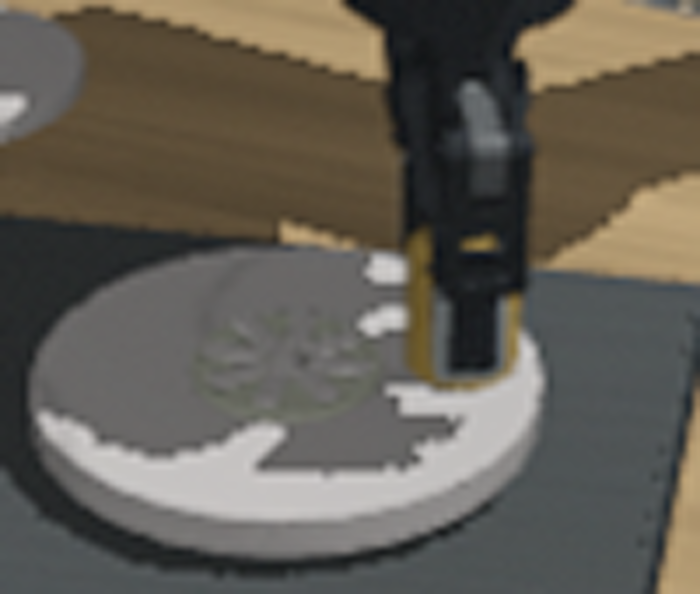

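Free of the weight, and the stone is level. I'll lift straight up and move clear to look.

play_rows(steps=[[[0,0,-0.01],[0,0,0]],[[0,0,-0.03],[0,0,0]],[[0,0,-0.05],[0,0,0]],[[0,0,-0.06],[0,0,0]],[[0,0,-0.03],[0,0,0]],[[-0.02,-0.06,0],[0,0,0]],[[-0.02,-0.06,0],[0,0,0]],[[-0.02,-0.06,0],[0,0,0]],[[-0.02,-0.06,0],[0,0,0]],[[-0.02,-0.06,0],[0,0,0]],[[0,0,0],[0,0,0]],[[0,0,0],[0,0,0]],[[0,0,0],[0,0,0]]])

```text
time_s: 25.45
eef_pos: [334.2, 191.7, 212.5]
ee_rot: [0.0, 0.97, 0.242, 0.0]
force: [0.1, -0.7, -0.4]
grip_width: 0.804
```

```bash
python3 - <<'E'
from fit import *
import fit
for n in("scene","top"):
    im=cams.capture(n)[:,:,::-1].copy(); cv2.imwrite(f"pics/f_{n}.png",im)
a=cv2.imread("pics/f_scene.png")[165:255,240:360]; b=cv2.imread("pics/f_top.png")[100:220,255:385]
cv2.imwrite("pics/f1.png",cv2.resize(a,None,fx=6.5,fy=6.5,interpolation=2)); cv2.imwrite("pics/f2.png",cv2.resize(b,None,fx=4.5,fy=4.5,interpolation=2))
fit.SR=np.arange(-4,4,.1)
th=np.radians(np.arange(-55,75,7.5)); A=load(["pics/scene0.png"]);B=load(["pics/f_scene.png"])
r=shift(A,B,(529.5,-16.5),th,(-4,2.5)); print(r[:,0].round(1),r[:,1].round(3))
print(ctrl.sense()['time_s'])
E
```

```text
[-0.1 -0.3  0.   0.   0.   0.   0.   0.   0.   0.   0.   0.   0.1  0.
  0.   0.1  0.1  0. ] [0.999 0.999 1.    1.    1.    1.    1.    1.    1.    1.    1.    1.
 1.    1.    1.    1.    0.997 1.   ]
25.55
```

View pics/f1.png

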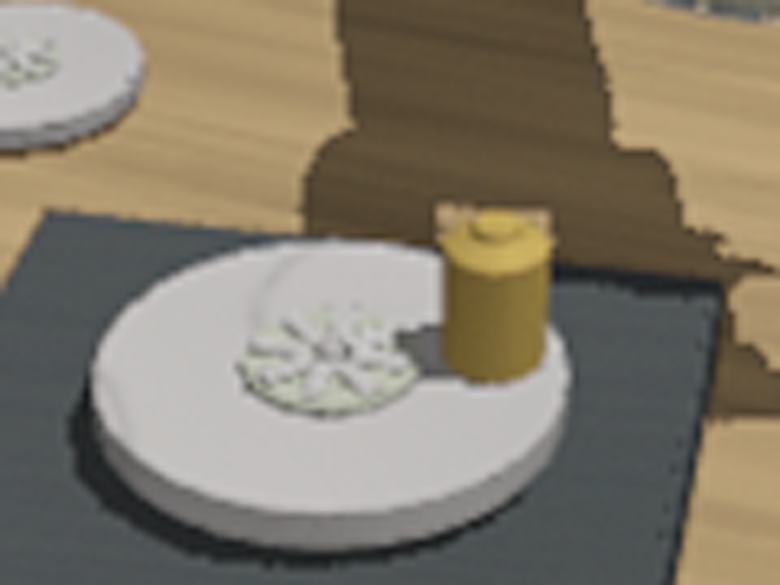

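View pics/f2.png

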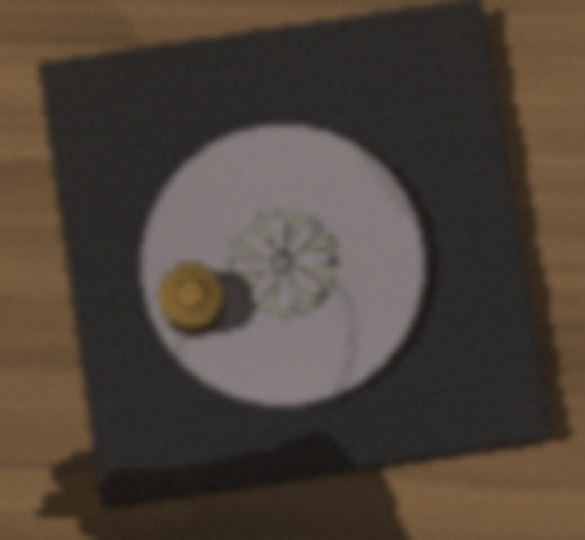

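```bash
python3 -c "
from rig import ctrl
print(ctrl.finish_job())"
```

```text
the job is handed in; nothing more can be done
None
```

The weight now stands upright on the flat border of the middle-sized roundel, over the ridge line at its left, robot-side end. The loaded roundel is level. I handed the job in at about 25.6 s of the 72 s allowed.

- **Rocking:** I pressed the border with closed fingertips at three points, at no more than about 8 N vertically. Each press was held tipped for about a second or more and then let back level. The scene camera's fit of the tilt put the ridge at 117–120°. Comparing press depths on either side of the ridge gave about 118°, or about 116° with a refined estimate of the roundel's centre.
- **Placing:** I lowered the weight until it touched with about 10 N of net load, then let go. Its centre is about 56 mm out from the roundel's centre, so it sits fully on the stone.
- **Last checks:** With the arm clear, the front rim matches the first picture to within about 0.1 px, apart from one 0.3 px outlier. The roundel is level and has not shifted.
- **Disagreements:** The two cameras differed by several mm on where things were, and the scene view was off by about 2 mm near the fingers. The weight sat about 4 mm off-centre in the grip, and I corrected for that before lowering it. During the second and third presses, sideways forces of about 4–5 N showed at the fingertips, but the stone did not move.
- **Not checked:** I did not re-measure the jar, hammer or brush at the end; the arm stayed clear of them.

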